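Show a brass casting to the inspection camera

TASK

Draw the round-topped brass plate upward out of the wooden rack and present it to the inspection camera: the face with the round boss turned to the lens and square to the line of sight, the round top uppermost, the boss in the middle of the view and 15 cm in front of the lens. Finish while holding it there still in the gripper, and do not put it down or let go. Leave the other two plates standing in the rack, do not touch the camera or its stand, and leave the tools and vessels on the bench where they are.

Things in the scene. Friction and masses are not known exactly. Their poses are not given: they have to be found in the camera images.
- arch_plate: Round-topped brass plate to be shown, about 0.4 kg, upright in a rack slot: 64 wide (y), 100 high (z), 8 mm thick (x); above 68 mm a half circle. Origin: middle of its bottom edge; z up to the round top; x out of the face with the boss (faces at x = +-4 mm). Boss: 28 mm across, stands out 10 mm, centred 44 mm up; -x face flat. Above 58 mm both faces are free for a grip across the thickness.
- boss (a point): Centre of the flat outer end of the round-topped plate's boss: at x = +14 mm, y = 0, z = 44 mm in that plate's frame.
- square_plate: Bystander: the square-topped brass plate, 84 wide, 80 high, 8 mm thick, same boss on its +x face, standing in another slot. Origin: middle of its bottom edge, z up.
- gable_plate: Bystander: the brass plate with a pointed gable top, 52 wide, 100 high, 8 mm thick, same boss on its +x face, standing in another slot. Origin: middle of its bottom edge, z up.
- rack: Dark wooden plate rack, fixed, 236 (x) by 104 (y) by 44 mm high. Three slots at x = -70, 0, +70 mm, each 12 mm wide and 28 mm deep between two 12 mm ribs; slot floor 16 mm above the bench. Which plate is in which slot varies; all bosses face the rack's +x. Origin: centre of its underside.
- lens (a point): Centre of the camera's front glass, 240 to 300 mm above the bench. x points back into the camera: it looks along -x, 20 degrees below level, so a plate square to it leans its top 20 degrees away. y is level, z is up in the view. Camera: grey box 62 wide, 56 high, 50 mm deep, black lens barrel 42 mm across, 22 mm long.
- stand: The camera's stand, fixed to the bench: steel foot 120 by 120 by 14 mm and an upright pole 18 mm thick to a height of 374 mm, on which the camera is clamped. Origin: on the bench straight under the lens glass; pole and foot centre are at x = +80 mm, the camera looks to the -x side.
- hammer: Bystander: hammer about 240 mm long lying on the bench.
- brush: Bystander: brush about 180 mm long lying on the bench.
- can: Bystander: closed metal can, 60 mm across, 85 mm high, standing. Origin: centre of its underside.
- cup: Bystander: white cup, 80 mm across, 85 mm high, standing. Origin: centre of its underside.

How it is judged (in metres and radians):
On the way:
1. the round-topped plate is gripped and lifted clear of the rack, its bottom edge over 80 mm above the bench (height (world z) of arch_plate above 0.08 m and contact force between the fingers and arch_plate above 1 N and contact force between arch_plate and rack below 0.1 N), for 0.2 s.
At the end, for the whole second after the job is handed in: Held still by the fingers alone: boss end 150 mm (within 20) in front of the lens, within 15 mm of the view's middle, boss face towards the lens, square and upright within 10 degrees, bottom edge over 120 mm high. Other plates moved under 15 mm and still upright, bench things under 20 mm (x of boss in the frame of lens between -0.17 and -0.13 m and y of boss in the frame of lens between -0.015 and 0.015 m and z of boss in the frame of lens between -0.015 and 0.015 m and x of lens in the frame of arch_plate above 0.1 m and angle between the x axis of arch_plate and the x axis of lens, either way round below 0.175 rad and angle between the z axis of arch_plate and the z axis of lens, either way round below 0.175 rad and angle between arch_plate's own z axis and vertical below 0.8 rad and height (world z) of arch_plate above 0.12 m and contact force between the fingers and arch_plate above 1 N and contact force between arch_plate and rack below 0.1 N and contact force between arch_plate and stand below 0.1 N and linear speed of arch_plate below 0.02 m/s and angular speed of arch_plate below 0.15 rad/s and angle between each of square_plate, gable_plate's own z axis and vertical below 0.2 rad and distance of each of square_plate, gable_plate from where it was at the start of the episode below 0.015 m and distance of each of hammer, brush, can, cup from where it was at the start of the episode below 0.02 m); the arm keeps its last pose, push and grip.
It fails at once if another plate is moved more than 15 mm (distance of any of square_plate, gable_plate from where it was at the start of the episode above 0.015 m).
It fails at once if the camera or its stand is struck (over 1.5 N) (contact force between any of the arm, the fingers, arch_plate and stand above 1.5 N).
It fails at once if a tool or vessel on the bench is moved more than 20 mm (distance of any of hammer, brush, can, cup from where it was at the start of the episode above 0.02 m).
It also fails if it takes over 40 s, if anything falls off the work surface, if the arm or the gripper's body presses on something with over 40 N, if the wrist force passes 120 N, or if a joint passes its speed limit or range.

ROBOT

A 6-joint arm with a two-finger parallel gripper is mounted at the origin on the work surface. World frame = base frame: x ahead of the robot, y to its left, z up, the work surface at z = 0. Lengths are in m, angles in degrees, forces in N, time in s.
With the tool pointing down it reaches from about 0.25 to 0.725 m from the base axis. Payload 9.7 kg.
Tool frame: the origin (TCP) lies at the very end of the fingers, on their centre line; the grasp point (between the pads) lies 19 mm behind it; z points along the fingers, y is the line along which they close (so a half turn about z gives the same grasp; the last joint's range is limited). The gripper opens to 85 mm and grips with 20 to 120 N. Pads are 22 mm wide; open, the fingers measure 114 mm over their backs; the gripper's body (76 mm by 85 mm) begins 54 mm behind the grasp point. The pads swing forward as they close: fully open they stand 13 mm farther back than shut.
Start: joints at [76.891, 4.979, 10.078, 95.1, 0, 90], TCP at [0.125, 0.536, 0.231] pointing down, gripper open.
Joint ranges: [-179.16, 179.16], [-48.56, 103.87], [-65.8, 70.77], [-126.05, 130.52], [-82.76, 87.17], [-180, 180]. Speed limits (degrees/s): [127.2, 127.2, 147.25, 180, 180, 180].

INTERFACE

Orientations are given as [roll, pitch, yaw] about the fixed x, y, z axes, in that order (R = Rz(yaw) Ry(pitch) Rx(roll)).
In Python, from workcell import telemetry, optics, workorder gives the robot as it stands.
- The arm moves only by the shell command python3 -m handwheel 'ROWS' [FORCE]. ROWS is JSON, a list of rows, each an object of numbers: "tx", "ty", "tz": the shift along the tool's x, y, z in m; "ax", "ay", "az": the turn, a rotation vector about the tool's x, y, z in degrees; "jaw": the gripper command: -1 is shut, 1 is fully open, values between are in proportion. A call has exactly 10 rows; each row shifts and turns the commanded pose from where the row before left it, along the tool's axes as they then stand; what a row does not reach is not made up. A row lasts 1/8 s, in which the tool goes at most 62.5 mm and 10.7 degrees, less where a joint would pass 70% of its speed; a pose out of reach is approached as far as the arm can. A call is refused whole if a number of a shift passes 0.0625 or a number of a turn 10.7, either way. A call with a gripper value outside its range is refused whole. The fingers move at their own pace and stop on an object; FORCE is the grip in N (left out, the last holds). Time passes only in rows, so rows that do not move let the fingers close, or fill a call up. It gives the time, the measured TCP pose, the force, the opening and the grip force at its end, in the units of the state.
- telemetry.get_obs(): the state, without advancing time (a new reading comes with each control period).
- optics.camera(name): name is "scene" or "top"; returns a dict with "color" (420x560x3 uint8, red, green, blue), "K" (3x3 intrinsics, pixels), "extrinsics" (4x4, takes a point from camera to world coordinates). Camera axes: x right, y down, z forward; pixel columns grow to the right and rows downward; lengths in m; the calibration is good to about 2 mm. A picture is of the moment at which its call begins. There is no depth.
- workorder.job_done(): hands the job in; it is judged then, once.
The state is a dict: "time": time; "q": joint angles; "qd": joint speeds; "joint_efforts": joint torques, N m; "ee_pos": TCP position; "tcp_rot": TCP orientation; "wrist_force": force on the tool from outside, world axes, zero at the start; "torque": the same for the moment, N m; "opening": finger opening in m; "grasp_force": force on a finger pad.
Only numpy, scipy, OpenCV 4.12 (cv2) and the standard library are available. Lean on these libraries where they do the work, as an engineer would, in place of code of your own. Each camera call takes 0.05 s, during which the arm holds its last target. There are 200 camera calls.

## Working session

There is one attempt and no reset: what is moved stays moved. The work goes in short steps, Python scripts to look and compute and a shell command to move; the robot and the scene stay as the last step left them, time stands still between calls to the robot, and variables do not carry over. Pictures are saved under pics/ and viewed, at most 10 in all, crops included, and the job is handed in when it is done.

```bash
mkdir -p pics; ls; python3 - <<'E'
from workcell import telemetry, optics
import cv2,numpy as np
for n in("scene","top"):
    c=optics.camera(n); np.savez(f"{n}.npz",**{k:c[k] for k in("color","K","extrinsics")})
    cv2.imwrite(f"pics/{n}0.png",c["color"][:,:,::-1]); print(n,c["K"].round(1).tolist(),c["extrinsics"].round(4).tolist())
print(telemetry.get_obs())
E
```

```text
pics
scene [[459.0, 0.0, 284.2], [0.0, 459.0, 215.0], [0.0, 0.0, 1.0]] [[0.8632, 0.2832, -0.418, 1.0982], [0.5049, -0.4991, 0.7043, -0.9498], [-0.0092, -0.8189, -0.5738, 0.8789], [0.0, 0.0, 0.0, 1.0]]
top [[384.0, 0.0, 278.4], [0.0, 384.0, 209.3], [0.0, 0.0, 1.0]] [[0.0589, -0.9773, 0.2036, 0.3277], [-0.9983, -0.0582, 0.0092, -0.0261], [0.0029, -0.2038, -0.979, 1.2385], [0.0, 0.0, 0.0, 1.0]]
{'time': 0.1, 'q': array([7.68917355e+01, 5.00822958e+00, 1.00399476e+01, 9.50962816e+01,
       2.22910124e-04, 8.99990109e+01]), 'qd': array([-0.05688791, -0.07373847,  0.17922794, -0.01256892, -0.06302699,
        0.01594144]), 'joint_efforts': array([ 1.09509499e-03, -5.21559548e+01,  4.65653551e+01,  1.61364576e-02,
        6.49944423e-05, -5.39489520e-06]), 'ee_pos': array([0.12469471, 0.53549856, 0.23065978]), 'tcp_rot': array([-1.79935436e+02, -2.24024529e-04,  1.66892724e+02]), 'wrist_force': array([ 0.4229253 ,  0.17010627, -0.06193433]), 'torque': array([ 0.01683746,  0.00840939, -0.01084733]), 'grasp_force': 0.0, 'opening': 0.08559119256964033}
```

View pics/scene0.png

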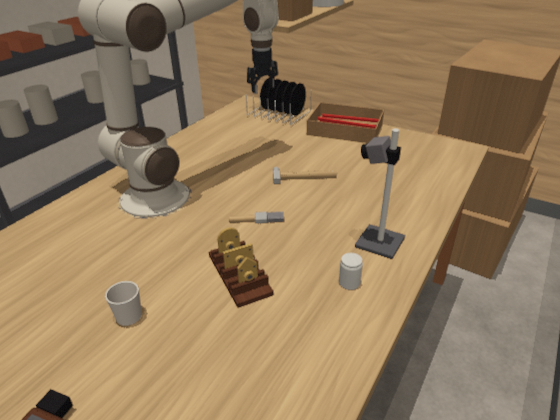

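View pics/top0.png

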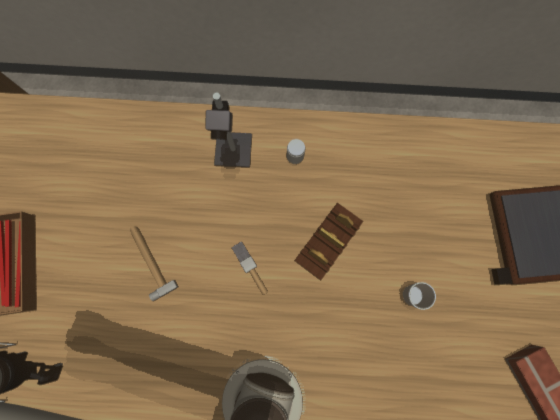

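Scene shows the rack near (240,265) with three plates, the far one at (229,243) appearing round-topped. The camera stand is at (380,240) with its head at (380,150). In the top view the rack spans (296..362, 204..279), and the stand foot is at (233,150). Next I'll enlarge the details.

```bash
python3 - <<'E'
import cv2,numpy as np
s=np.load("scene.npz")["color"][:,:,::-1];t=np.load("top.npz")["color"][:,:,::-1]
def cr(im,x,y,w,h,f): return cv2.resize(im[y:y+h,x:x+w],None,fx=f,fy=f,interpolation=cv2.INTER_CUBIC)
a=cr(s,200,220,80,90,5);b=cr(t,285,195,80,90,5)   #400x450
cv2.imwrite("pics/rack.png",np.hstack([a,b]))
a=cr(s,345,120,70,140,4);b=cr(t,195,80,70,100,5)
c=np.zeros((560,640,3),np.uint8);c[:560,:280]=a;c[:500,290:640]=b
cv2.imwrite("pics/cam.png",c)
E
```

```text
(no output)
```

View pics/rack.png

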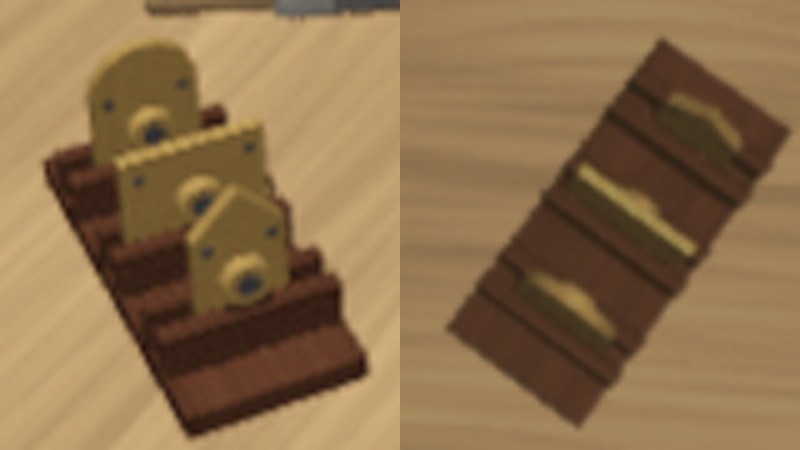

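View pics/cam.png

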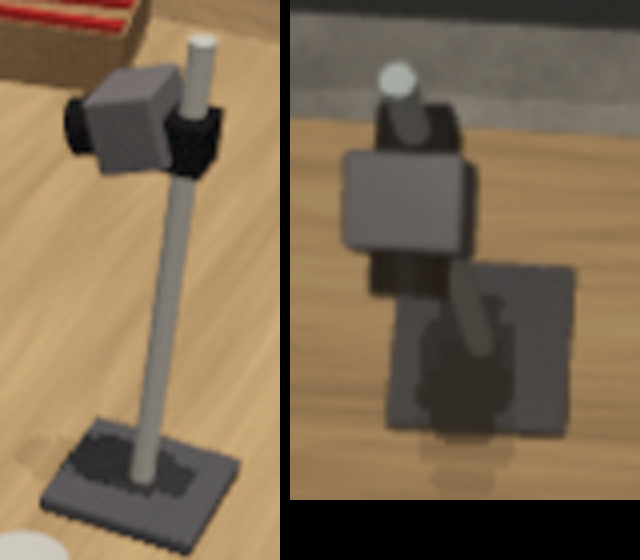

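The arch plate sits in the slot at the rack's −x end, the far one in scene and lower-left in the top view. Its boss is at scene px (230.4,246). The lens barrel tip is at scene px ~(363.5,151) and the pole top is at top px (216.4,96). Foot corners and rack corners are readable, so I'll compute poses from them.

```bash
cat > h.py <<'E'
import numpy as np
C={n:np.load(f"{n}.npz") for n in("scene","top")}
def ray(n,p):
    T=C[n]["extrinsics"];d=T[:3,:3]@np.linalg.solve(C[n]["K"],[p[0],p[1],1]);return T[:3,3],d/np.linalg.norm(d)
def onz(n,p,z):
    o,d=ray(n,p);return o+d*(z-o[2])/d[2]
def tri(p,q):
    o,d=ray("scene",p);a,b=ray("top",q)
    s=np.linalg.lstsq(np.c_[d,-b],a-o,rcond=None)[0];P=o+d*s[0];Q=a+b*s[1];return (P+Q)/2,np.linalg.norm(P-Q)
E
python3 - <<'E'
from h import *
np.set_printoptions(precision=4,suppress=True)
T=lambda x,y:((x-400)/5+285,y/5+195); S=lambda x,y:(x/5+200,y/5+220)
r=[onz("top",T(*p),.016) for p in((660,40),(790,130),(580,428),(447,328))]
print("rack corners top",*r,"c",np.mean(r,0))
for i in range(4):
    d=r[i]-r[i-1];print(np.linalg.norm(d),np.degrees(np.arctan2(d[1],d[0])))
print("arch boss",onz("scene",S(152,130),.06),"sq boss",onz("scene",S(203,202),.06),"gable boss",onz("scene",S(248,286),.06))
print("arch ends top view", "sq top edge",onz("top",T(577,168),.096),onz("top",T(694,255),.096))
print("arch top scene",onz("scene",S(148,39),.116),"gable tip",onz("scene",S(232,186),.116))
T=lambda x,y:((x-290)/5+195,y/5+80); S=lambda x,y:(x/4+345,y/4+120)
print("poletop top",onz("top",T(397,80),.374),"scene",onz("scene",S(202,40),.374),"base",onz("scene",S(143,482),.014))
f=[onz("top",T(*p),.014) for p in((575,268),(567,436),(387,430))];print("foot",*f,"c",(f[0]+f[2])/2)
g=[onz("scene",S(*p),.014) for p in((98,420),(240,462),(190,538),(42,495))];print("foot sc",*g,"c",np.mean(g,0))
for q in (f,g):
  for i in range(1,len(q)): d=q[i]-q[i-1];print(np.linalg.norm(d),np.degrees(np.arctan2(d[1],d[0])))
print("barrel front",tri(S(75,128),T(408,290)))
E
```

```text
rack corners top [ 0.6144 -0.2044  0.016 ] [ 0.5597 -0.29    0.016 ] [ 0.3622 -0.1612  0.016 ] [ 0.4195 -0.0749  0.016 ] c [ 0.4889 -0.1826  0.016 ]
0.23394093453071177 -33.593402973444185
0.10158359469274869 -122.55397590519398
0.23572858290356175 146.89541452555832
0.10357798665290814 56.44183395478336
arch boss [ 0.4461 -0.1526  0.06  ] sq boss [ 0.507  -0.1898  0.06  ] gable boss [ 0.5658 -0.2333  0.06  ]
arch ends top view sq top edge [ 0.5137 -0.145   0.096 ] [ 0.4654 -0.2166  0.096 ]
arch top scene [ 0.4412 -0.1424  0.116 ] gable tip [ 0.5532 -0.224   0.116 ]
poletop top [0.7815 0.1503 0.374 ] scene [0.7874 0.1437 0.374 ] base [0.7908 0.1399 0.014 ]
foot [0.8393 0.0903 0.014 ] [0.72  0.087 0.014] [0.717  0.2071 0.014 ] c [0.7781 0.1487 0.014 ]
foot sc [0.7316 0.1977 0.014 ] [0.8466 0.2003 0.014 ] [0.8439 0.0943 0.014 ] [0.7306 0.0875 0.014 ] c [0.7882 0.1449 0.014 ]
0.11933988008455562 -178.38385415397022
0.12013309385160063 91.43212111100442
0.11503304542621778 1.2833682303420186
0.10594228550071025 -91.44503773038872
0.11350390152184452 -176.54698469558426
barrel front (array([0.7063, 0.1504, 0.2876]), np.float64(0.0024162233280262528))
```

```bash
python3 -m handwheel '[{"tx":-0.054,"ty":-0.006,"az":6,"jaw":0.2},{"tx":-0.054,"ty":-0.006,"az":6,"jaw":0.2},{"tx":-0.054,"ty":-0.006,"az":6,"jaw":0.2},{"tx":-0.054,"ty":-0.006,"az":6,"jaw":0.2},{"tx":-0.054,"ty":-0.006,"az":6,"jaw":0.2},{"tx":-0.054,"ty":-0.006,"az":6,"jaw":0.2},{"tx":-0.054,"ty":-0.006,"az":6,"jaw":0.2},{"tx":-0.054,"ty":-0.006,"az":6,"jaw":0.2},{"tx":-0.052,"ty":-0.006,"az":6,"jaw":0.2},{"tx":-0.052,"ty":-0.006,"az":6,"jaw":0.2}]' 60
cat >> h.py <<'E'
from scipy.spatial.transform import Rotation as R
def delta(P,X,Z):
    "shift and rotvec in current tool axes to TCP P, tool y = X, tool z = Z"
    from workcell import telemetry
    o=telemetry.get_obs();R0=R.from_euler("xyz",o["tcp_rot"],degrees=True)
    X=np.array(X,float);Z=np.array(Z,float);X/=np.linalg.norm(X);Z/=np.linalg.norm(Z)
    R1=R.from_matrix(np.c_[np.cross(X,Z),X,Z])
    print("pos",o["ee_pos"].round(4),"rot",o["tcp_rot"].round(2),"open",o["opening"],"F",o["wrist_force"].round(2),"grip",o["grasp_force"])
    print("shift",R0.inv().apply(np.array(P)-o["ee_pos"]).round(4),"turn",(R0.inv()*R1).as_rotvec(degrees=True).round(2))
def yaw(a): a=np.radians(a);return [np.cos(a),np.sin(a),0]
E
python3 -c "
from h import *
delta([.433,-.1445,.20],yaw(-33.3),[0,0,-1])"
```

```text
pos [0.1247 0.5355 0.2307] rot [-179.94   -0.    166.89] open 0.08559119256964033 F [ 0.42  0.17 -0.06] grip 0.0
shift [-0.4545 -0.5923  0.0313] turn [-4.0000e-02  6.0000e-02  1.1019e+02]$[0]: bad value
```

```bash
python3 -m handwheel '[{"tx":-0.054,"ty":-0.006,"tz":0,"ax":0,"ay":0,"az":6,"jaw":0.2},{"tx":-0.054,"ty":-0.006,"tz":0,"ax":0,"ay":0,"az":6,"jaw":0.2},{"tx":-0.054,"ty":-0.006,"tz":0,"ax":0,"ay":0,"az":6,"jaw":0.2},{"tx":-0.054,"ty":-0.006,"tz":0,"ax":0,"ay":0,"az":6,"jaw":0.2},{"tx":-0.054,"ty":-0.006,"tz":0,"ax":0,"ay":0,"az":6,"jaw":0.2},{"tx":-0.054,"ty":-0.006,"tz":0,"ax":0,"ay":0,"az":6,"jaw":0.2},{"tx":-0.054,"ty":-0.006,"tz":0,"ax":0,"ay":0,"az":6,"jaw":0.2},{"tx":-0.054,"ty":-0.006,"tz":0,"ax":0,"ay":0,"az":6,"jaw":0.2},{"tx":-0.052,"ty":-0.006,"tz":0,"ax":0,"ay":0,"az":6,"jaw":0.2},{"tx":-0.052,"ty":-0.006,"tz":0,"ax":0,"ay":0,"az":6,"jaw":0.2}]' 60
python3 -c "
from h import *
delta([.433,-.1445,.20],yaw(-33.3),[0,0,-1])"
```

```text
time: 1.35
ee_pos: [0.4811, 0.1614, 0.2308]
tcp_rot: [-180.0, 0.0, 106.7]
wrist_force: [1.8, 1.1, 0.4]
opening: 0.051
grasp_force: 0.0
pos [0.4811 0.1614 0.2308] rot [-179.96    0.    106.69] open 0.05096801841760026 F [1.81 1.13 0.42] grip 0.0
shift [-0.2792 -0.1339  0.0309] turn [-3.000e-02  2.000e-02  4.999e+01]
```

```bash
python3 -m handwheel '[{"tx":-0.0465,"ty":-0.0223,"tz":0,"ax":0,"ay":0,"az":0,"jaw":0.2},{"tx":-0.0465,"ty":-0.0223,"tz":0,"ax":0,"ay":0,"az":0,"jaw":0.2},{"tx":-0.0465,"ty":-0.0223,"tz":0,"ax":0,"ay":0,"az":0,"jaw":0.2},{"tx":-0.0465,"ty":-0.0223,"tz":0,"ax":0,"ay":0,"az":0,"jaw":0.2},{"tx":-0.0465,"ty":-0.0223,"tz":0.015,"ax":0,"ay":0,"az":0,"jaw":0.2},{"tx":-0.0465,"ty":-0.0223,"tz":0.015,"ax":0,"ay":0,"az":0,"jaw":0.2},{"tx":0,"ty":0,"tz":0,"ax":0,"ay":0,"az":10,"jaw":0.2},{"tx":0,"ty":0,"tz":0,"ax":0,"ay":0,"az":10,"jaw":0.2},{"tx":0,"ty":0,"tz":0,"ax":0,"ay":0,"az":10,"jaw":0.2},{"tx":0,"ty":0,"tz":0,"ax":0,"ay":0,"az":10,"jaw":0.2}]'
python3 -m handwheel '[{"tx":0,"ty":0,"tz":0.01,"ax":0,"ay":0,"az":10,"jaw":0.2},{"tx":0,"ty":0,"tz":0.01,"ax":0,"ay":0,"az":0,"jaw":0.2},{"tx":0,"ty":0,"tz":0.01,"ax":0,"ay":0,"az":0,"jaw":0.2},{"tx":0,"ty":0,"tz":0.01,"ax":0,"ay":0,"az":0,"jaw":0.2},{"tx":0,"ty":0,"tz":0.01,"ax":0,"ay":0,"az":0,"jaw":0.2},{"tx":0,"ty":0,"tz":0.01,"ax":0,"ay":0,"az":0,"jaw":0.2},{"tx":0,"ty":0,"tz":0.0,"ax":0,"ay":0,"az":0,"jaw":0.2},{"tx":0,"ty":0,"tz":0,"ax":0,"ay":0,"az":0,"jaw":0.2},{"tx":0,"ty":0,"tz":0,"ax":0,"ay":0,"az":0,"jaw":0.2},{"tx":0,"ty":0,"tz":0,"ax":0,"ay":0,"az":0,"jaw":0.2}]'
python3 - <<'E'
from h import *
from workcell import optics
import cv2
delta([.433,-.1445,.076],yaw(-33.3),[0,0,-1])
s=optics.camera("scene")["color"][:,:,::-1];t=optics.camera("top")["color"][:,:,::-1]
def cr(im,x,y,w,h,f): return cv2.resize(im[y:y+h,x:x+w],None,fx=f,fy=f,interpolation=cv2.INTER_CUBIC)
cv2.imwrite("pics/pre.png",np.hstack([cr(s,190,180,95,130,4),cr(t,265,165,100,130,4)]))
E
```

```text
time: 2.6
ee_pos: [0.4335, -0.1428, 0.201]
tcp_rot: [-180.0, 0.0, 66.5]
wrist_force: [-1.2, 0.7, 0.6]
opening: 0.0513
grasp_force: 0.0
time: 3.85
ee_pos: [0.4338, -0.1428, 0.1416]
tcp_rot: [180.0, -0.0, 56.9]
wrist_force: [0.7, 1.0, 0.8]
opening: 0.0512
grasp_force: 0.0
pos [ 0.4338 -0.1428  0.1416] rot [ 1.7997e+02 -1.0000e-02  5.6900e+01] open 0.05121032557722005 F [0.72 1.05 0.83] grip 0.0
shift [-0.0019  0.0002  0.0656] turn [ 0.03 -0.01  0.2 ]
```

View pics/pre.png

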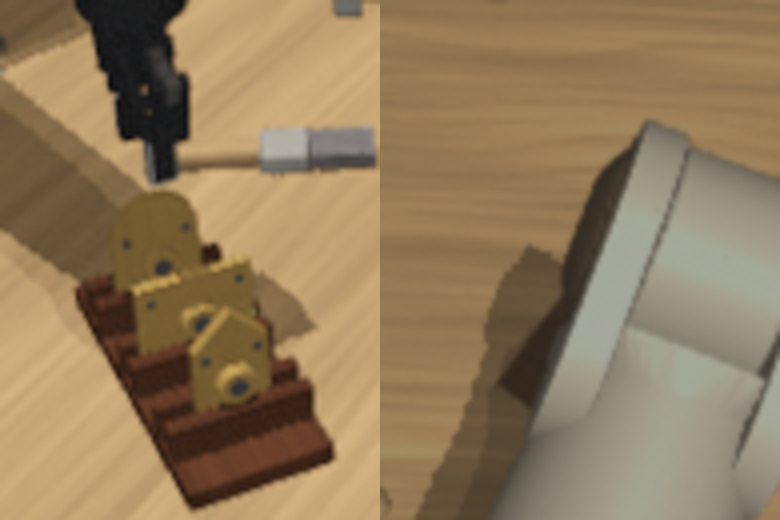

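Fingers are above the arch plate: front fingertip at scene ~(230,225), plate top centre at ~(229,229), with clear room in front and behind. I'll descend and close gently.

```bash
python3 -m handwheel '[{"tx":-0.0015,"ty":0,"tz":0.01,"ax":0,"ay":0,"az":0,"jaw":0.2},{"tx":0,"ty":0,"tz":0.01,"ax":0,"ay":0,"az":0,"jaw":0.2},{"tx":0,"ty":0,"tz":0.01,"ax":0,"ay":0,"az":0,"jaw":0.2},{"tx":0,"ty":0,"tz":0.01,"ax":0,"ay":0,"az":0,"jaw":0.2},{"tx":0,"ty":0,"tz":0.01,"ax":0,"ay":0,"az":0,"jaw":0.2},{"tx":0,"ty":0,"tz":0.01,"ax":0,"ay":0,"az":0,"jaw":0.2},{"tx":0,"ty":0,"tz":0.004,"ax":0,"ay":0,"az":0,"jaw":0.2},{"tx":0,"ty":0,"tz":0,"ax":0,"ay":0,"az":0,"jaw":0},{"tx":0,"ty":0,"tz":0,"ax":0,"ay":0,"az":0,"jaw":-0.2},{"tx":0,"ty":0,"tz":0,"ax":0,"ay":0,"az":0,"jaw":-0.4}]' 20
python3 -m handwheel '[{"tx":0,"ty":0,"tz":0,"ax":0,"ay":0,"az":0,"jaw":-0.6},{"tx":0,"ty":0,"tz":0,"ax":0,"ay":0,"az":0,"jaw":-0.7},{"tx":0,"ty":0,"tz":0,"ax":0,"ay":0,"az":0,"jaw":-0.8},{"tx":0,"ty":0,"tz":0,"ax":0,"ay":0,"az":0,"jaw":-0.9},{"tx":0,"ty":0,"tz":0,"ax":0,"ay":0,"az":0,"jaw":-1},{"tx":0,"ty":0,"tz":0,"ax":0,"ay":0,"az":0,"jaw":-1},{"tx":0,"ty":0,"tz":0,"ax":0,"ay":0,"az":0,"jaw":-1},{"tx":0,"ty":0,"tz":0,"ax":0,"ay":0,"az":0,"jaw":-1},{"tx":0,"ty":0,"tz":0,"ax":0,"ay":0,"az":0,"jaw":-1},{"tx":0,"ty":0,"tz":0,"ax":0,"ay":0,"az":0,"jaw":-1}]' 20
```

```text
time: 5.2
ee_pos: [0.4331, -0.1441, 0.0777]
tcp_rot: [180.0, -0.0, 56.9]
wrist_force: [0.2, 0.2, -0.0]
opening: 0.0254
grasp_force: 0.0
time: 6.45
ee_pos: [0.4329, -0.144, 0.0774]
tcp_rot: [180.0, -0.0, 56.9]
wrist_force: [0.6, 1.0, 1.3]
opening: 0.007
grasp_force: 23.4
```

```bash
python3 -m handwheel '[{"tx":0,"ty":0,"tz":0,"ax":0,"ay":0,"az":0,"jaw":-1},{"tx":0,"ty":0,"tz":0,"ax":0,"ay":0,"az":0,"jaw":-1},{"tx":0,"ty":0,"tz":-0.004,"ax":0,"ay":0,"az":0,"jaw":-1},{"tx":0,"ty":0,"tz":-0.008,"ax":0,"ay":0,"az":0,"jaw":-1},{"tx":0,"ty":0,"tz":-0.008,"ax":0,"ay":0,"az":0,"jaw":-1},{"tx":0,"ty":0,"tz":-0.008,"ax":0,"ay":0,"az":0,"jaw":-1},{"tx":0,"ty":0,"tz":-0.008,"ax":0,"ay":0,"az":0,"jaw":-1},{"tx":0,"ty":0,"tz":-0.015,"ax":0,"ay":0,"az":0,"jaw":-1},{"tx":0,"ty":0,"tz":-0.02,"ax":0,"ay":0,"az":0,"jaw":-1},{"tx":0,"ty":0,"tz":-0.025,"ax":0,"ay":0,"az":0,"jaw":-1}]' 70
python3 -m handwheel '[{"tx":0,"ty":0,"tz":-0.025,"ax":0,"ay":0,"az":0,"jaw":-1},{"tx":0,"ty":0,"tz":-0.025,"ax":0,"ay":0,"az":0,"jaw":-1},{"tx":0,"ty":0,"tz":-0.02,"ax":0,"ay":0,"az":0,"jaw":-1},{"tx":0,"ty":0,"tz":-0.01,"ax":0,"ay":0,"az":0,"jaw":-1},{"tx":0,"ty":0,"tz":0,"ax":0,"ay":0,"az":0,"jaw":-1},{"tx":0,"ty":0,"tz":0,"ax":0,"ay":0,"az":0,"jaw":-1},{"tx":0,"ty":0,"tz":0,"ax":0,"ay":0,"az":0,"jaw":-1},{"tx":0,"ty":0,"tz":0,"ax":0,"ay":0,"az":0,"jaw":-1},{"tx":0,"ty":0,"tz":0,"ax":0,"ay":0,"az":0,"jaw":-1},{"tx":0,"ty":0,"tz":0,"ax":0,"ay":0,"az":0,"jaw":-1}]' 70
python3 - <<'E'
from h import *
from workcell import optics
import cv2
X=R.from_euler("yz",[-20,1.5],degrees=True)   # lens frame
print(X.as_matrix().round(3))
M=X.as_matrix()
def ry(p,y):
    o,d=ray("scene",p);return o+d*(y-o[1])/d[1]
print("lens by scene ray",ry((80/4+345,127/4+120),.147))
L=np.array([.705,.147,.285]);B=L-.15*M[:,0];P=B-.014*M[:,0]+.0175*M[:,2];print("P",P)
delta(P-.04*M[:,0],M[:,0],-M[:,2])
delta(P-.04*M[:,0],yaw(-33.1),[0,0,-1])
s=optics.camera("scene")["color"][:,:,::-1]
cv2.imwrite("pics/lift.png",cv2.resize(s[100:310,180:420],None,fx=3,fy=3,interpolation=cv2.INTER_CUBIC)[:600])
E
```

```text
time: 7.7
ee_pos: [0.4327, -0.144, 0.1744]
tcp_rot: [-180.0, 0.0, 56.9]
wrist_force: [-0.6, -0.1, -4.4]
opening: 0.0072
grasp_force: 68.2
time: 8.95
ee_pos: [0.4328, -0.144, 0.2532]
tcp_rot: [-180.0, 0.0, 56.9]
wrist_force: [-0.4, 0.2, -3.4]
opening: 0.0071
grasp_force: 68.3
[[ 0.939 -0.026 -0.342]
 [ 0.025  1.    -0.009]
 [ 0.342  0.     0.94 ]]
lens by scene ray [0.70988245 0.147      0.2902772 ]
P [0.54495992 0.1428092  0.24535332]
pos [ 0.4328 -0.144   0.2532] rot [-179.99    0.     56.89] open 0.0071431373208563345 F [-0.35  0.23 -3.38] grip 68.32672834396362
shift [ 0.2802 -0.0937  0.0215] turn [-19.39   6.04 -34.25]
pos [ 0.4328 -0.144   0.2532] rot [-179.99    0.     56.89] open 0.0071431373208563345 F [-0.35  0.23 -3.38] grip 68.32672834396362
shift [ 0.2802 -0.0937  0.0215] turn [-0.01  0.   -0.01]
```

View pics/lift.png

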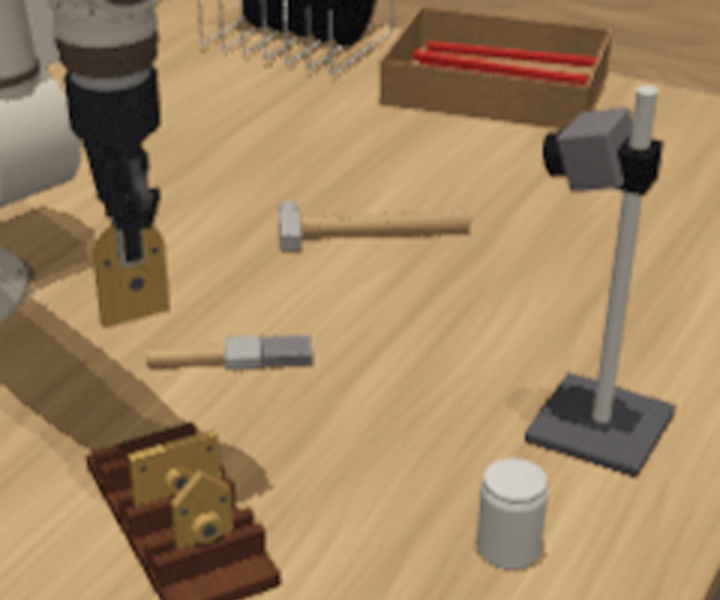

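Plate is out, held at scene ~(224,192), boss at ~(225,195), square in the grip. The others still stand in the rack. I'll go to a standoff 40 mm short of the viewing point, then turn.

```bash
python3 -m handwheel '[{"tx":0.02,"ty":-0.0067,"tz":0.0015,"ax":0,"ay":0,"az":0,"jaw":-1},{"tx":0.04,"ty":-0.0134,"tz":0.003,"ax":0,"ay":0,"az":0,"jaw":-1},{"tx":0.04,"ty":-0.0134,"tz":0.003,"ax":0,"ay":0,"az":0,"jaw":-1},{"tx":0.04,"ty":-0.0134,"tz":0.003,"ax":0,"ay":0,"az":0,"jaw":-1},{"tx":0.04,"ty":-0.0134,"tz":0.003,"ax":0,"ay":0,"az":0,"jaw":-1},{"tx":0.04,"ty":-0.0134,"tz":0.003,"ax":0,"ay":0,"az":0,"jaw":-1},{"tx":0.04,"ty":-0.0134,"tz":0.003,"ax":0,"ay":0,"az":0,"jaw":-1},{"tx":0.02,"ty":-0.0067,"tz":0.0015,"ax":0,"ay":0,"az":0,"jaw":-1},{"tx":0,"ty":0,"tz":0,"ax":-2.4,"ay":0.8,"az":-4.3,"jaw":-1},{"tx":0,"ty":0,"tz":0,"ax":-2.4,"ay":0.8,"az":-4.3,"jaw":-1}]'
python3 -m handwheel '[{"tx":0,"ty":0,"tz":0,"ax":-2.4,"ay":0.8,"az":-4.3,"jaw":-1},{"tx":0,"ty":0,"tz":0,"ax":-2.4,"ay":0.8,"az":-4.3,"jaw":-1},{"tx":0,"ty":0,"tz":0,"ax":-2.4,"ay":0.8,"az":-4.3,"jaw":-1},{"tx":0,"ty":0,"tz":0,"ax":-2.4,"ay":0.7,"az":-4.3,"jaw":-1},{"tx":0,"ty":0,"tz":0,"ax":-2.4,"ay":0.7,"az":-4.3,"jaw":-1},{"tx":0,"ty":0,"tz":0,"ax":-2.4,"ay":0.7,"az":-4.3,"jaw":-1},{"tx":0,"ty":0,"tz":0,"ax":0,"ay":0,"az":0,"jaw":-1},{"tx":0,"ty":0,"tz":0,"ax":0,"ay":0,"az":0,"jaw":-1},{"tx":0,"ty":0,"tz":0,"ax":0,"ay":0,"az":0,"jaw":-1},{"tx":0,"ty":0,"tz":0,"ax":0,"ay":0,"az":0,"jaw":-1}]'
cat > look.py <<'E'
from h import *
from workcell import optics
import cv2,sys
M=R.from_euler("yz",[-20,1.5],degrees=True).as_matrix()
L=np.array([.707,.147,.288]);P=L-.164*M[:,0]+.0175*M[:,2]
delta(P,M[:,0],-M[:,2])
s=optics.camera("scene")["color"][:,:,::-1];t=optics.camera("top")["color"][:,:,::-1]
def cr(im,x,y,w,h,f): return cv2.resize(im[y:y+h,x:x+w],None,fx=f,fy=f,interpolation=cv2.INTER_CUBIC)
cv2.imwrite(sys.argv[1],np.hstack([cr(s,310,100,95,140,4),cr(t,190,85,100,140,4)]))
E
python3 look.py pics/stand.png
```

```text
time: 10.25
ee_pos: [0.5073, 0.1417, 0.232]
tcp_rot: [175.1, -1.2, 65.7]
wrist_force: [0.4, -0.1, -3.6]
opening: 0.0077
grasp_force: 68.8
time: 11.5
ee_pos: [0.5074, 0.1417, 0.2321]
tcp_rot: [160.1, -0.1, 91.6]
wrist_force: [-0.0, 0.4, -4.6]
opening: 0.0071
grasp_force: 69.0
pos [0.5074 0.1417 0.2321] rot [ 1.6014e+02 -7.0000e-02  9.1590e+01] open 0.007145072587764756 F [-0.02  0.38 -4.57] grip 68.98668050765991
shift [ 0.      0.0427 -0.0018] turn [-0.14 -0.1   0.06]
```

View pics/stand.png

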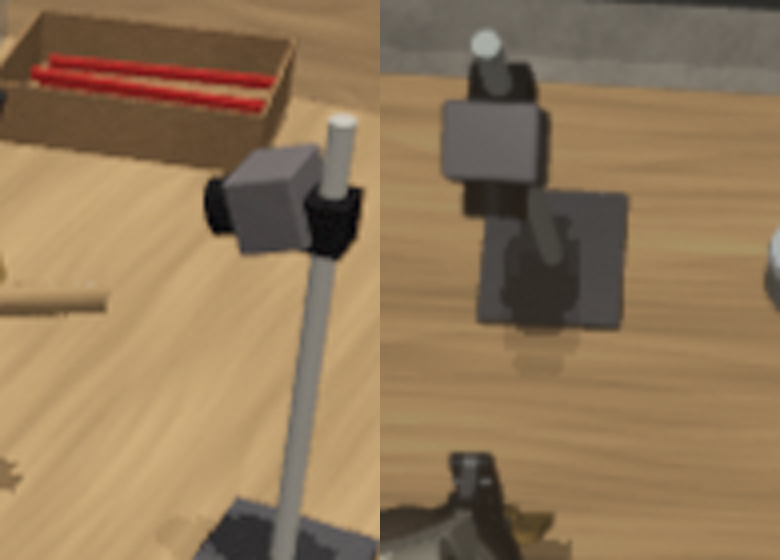

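The standoff is clear: the camera and barrel at top-view crop are well away from the gripper. The plate lies outside the scene crop. I'll advance about 42 mm along tool y and look again.

```bash
python3 -m handwheel '[{"tx":0,"ty":0.004,"tz":0,"ax":0,"ay":0,"az":0,"jaw":-1},{"tx":0,"ty":0.008,"tz":0,"ax":0,"ay":0,"az":0,"jaw":-1},{"tx":0,"ty":0.008,"tz":0,"ax":0,"ay":0,"az":0,"jaw":-1},{"tx":0,"ty":0.008,"tz":0,"ax":0,"ay":0,"az":0,"jaw":-1},{"tx":0,"ty":0.008,"tz":-0.001,"ax":0,"ay":0,"az":0,"jaw":-1},{"tx":0,"ty":0.006,"tz":-0.001,"ax":0,"ay":0,"az":0,"jaw":-1},{"tx":0,"ty":0,"tz":0,"ax":0,"ay":0,"az":0,"jaw":-1},{"tx":0,"ty":0,"tz":0,"ax":0,"ay":0,"az":0,"jaw":-1},{"tx":0,"ty":0,"tz":0,"ax":0,"ay":0,"az":0,"jaw":-1},{"tx":0,"ty":0,"tz":0,"ax":0,"ay":0,"az":0,"jaw":-1}]'
sed -i 's/s,310,100,95,140/s,290,100,110,140/;s/t,190,85,100,140/t,190,85,85,140/' look.py
python3 look.py pics/final.png
```

```text
time: 12.85
ee_pos: [0.5459, 0.1428, 0.2485]
tcp_rot: [160.1, -0.1, 91.6]
wrist_force: [-0.0, -0.9, -2.8]
opening: 0.0068
grasp_force: 69.0
pos [0.5459 0.1428 0.2485] rot [ 1.601e+02 -7.000e-02  9.163e+01] open 0.006813394821039928 F [-0.03 -0.95 -2.82] grip 68.95915746688843
shift [-0.      0.001   0.0005] turn [-0.1  -0.12  0.1 ]
```

View pics/final.png

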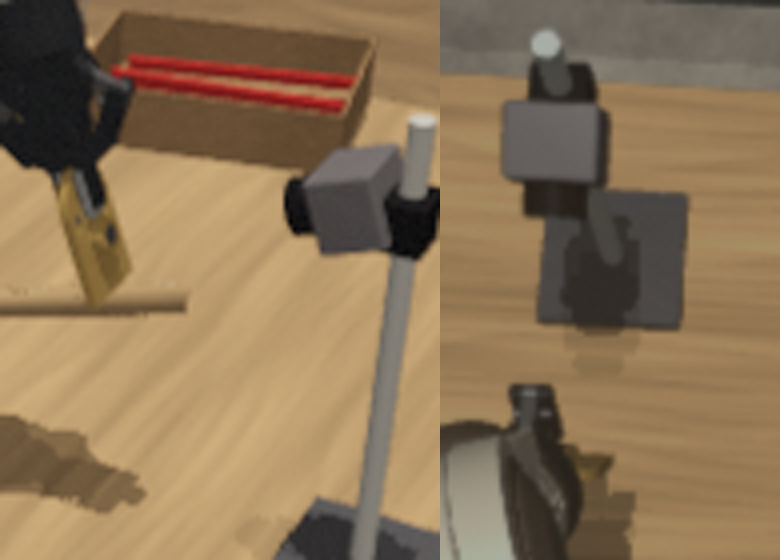

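Both views show the boss turned toward the barrel: boss end at scene ~(318,158.8), lens ~(364,151.8), with a free gap between them. I'll cross-check against expected projections.

```bash
python3 - <<'E'
from h import *
def proj(n,p):
    T=np.linalg.inv(C[n]["extrinsics"]);q=C[n]["K"]@(T[:3,:3]@p+T[:3,3]);return (q[:2]/q[2]).round(1)
M=R.from_euler("yz",[-20,1.5],degrees=True).as_matrix()
t=np.array([.5459,.1428,.2485]);o=t-M[:,2]*.0614
f=lambda x,y,z:o+M@np.array([x,y,z])
for n in("scene","top"):
    print(n,"boss",proj(n,f(.014,0,.044)),"cornR",proj(n,f(.004,-.032,0)),"cornL",proj(n,f(.004,.032,0)),"shoulderR",proj(n,f(.004,-.032,.068)))
    for L in([.707,.147,.288],):
        g=lambda x,y,z:np.array(L)+M@np.array([x,y,z])
        print(" lens",proj(n,g(0,0,0)),"rimtop",proj(n,g(0,0,.021)),"rim -y",proj(n,g(0,-.021,0)),"rim+y",proj(n,g(0,.021,0)),"box TL/TR front",proj(n,g(.022,.031,.028)),proj(n,g(.022,-.031,.028)),"back",proj(n,g(.072,.031,.028)),proj(n,g(.072,-.031,.028)),"front bottom -y",proj(n,g(.022,-.031,-.028)))
E
```

```text
scene boss [317.1 157.4] cornR [313.7 175.7] cornL [322.8 166.4] shoulderR [307.1 154.8]
 lens [364.  152.3] rimtop [362.1 145.3] rim -y [361.2 155.4] rim+y [366.6 149.2] box TL/TR front [372.8 137.6] [364.9 146.5] back [390.  135.3] [382.5 144.4] front bottom -y [369.7 165.5]
top boss [219.5 195.3] cornR [233.4 197.5] cornL [210.6 196.8] shoulderR [230.2 200.5]
 lens [220.1 138.2] rimtop [218.8 137.8] rim -y [228.1 138.4] rim+y [212.1 137.9] box TL/TR front [206.3 128.6] [230.6 129.3] back [206.4 108.4] [230.9 109.2] front bottom -y [233.3 130.7]
```

Measured and expected pixels agree within about 1 px in scene. The roughly 2 px row offset in top applies to lens and plate alike, so the relative pose is good. I'll hand it in.

```bash
python3 -c "
from workcell import workorder
print(workorder.job_done())"
```

```text
the job is handed in; nothing more can be done
None
```

The round-topped plate is out of the rack and held still in the gripper, upright with its boss facing the lens, about 15 cm away and centred to within a few millimetres by my measurements; the job is handed in, but no verdict came back.

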